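Stop-button test on the bench shaker

ROBOT

A 7-joint arm with a two-finger parallel gripper is mounted at the origin on a cart in front of the work surface, level with it; the furniture and walls round the work are solid. World frame = base frame: x ahead of the robot, y to its left, z up, the work surface at z = 0. Lengths are in m, angles in rad, forces in N, time in s.
With the tool pointing down it reaches from about 0.35 to 0.9 m from the base axis. Payload 8.1 kg.
Tool frame: the origin (TCP) lies midway between the tips of the shut fingers; the grasp point (between the pads) lies 19 mm behind it (bot.pinch_z is the distance from the TCP to the grasp point, in m); z points along the fingers, y is the direction in which the jaws open and shut (so a half turn about z gives the same grasp; the last joint's range is limited). The gripper opens to 85 mm and grips with 20 to 120 N. Pads are 22 mm wide; open, the fingers measure 114 mm over their backs; the gripper's body (76 mm by 85 mm) begins 54 mm behind the grasp point. The pads swing forward as they close: fully open they stand 13 mm farther back than shut.
Start: joints at [-1.284, 0.434, 0.025, 1.573, -0.012, 1.134, -0.075], TCP at [0.238, 0.578, 0.207] pointing down, gripper open.
Joint ranges: [-2.62, 2.62], [-0.44, 2.09], [-1.27, 1.32], [0.08, 2.57], [-1.32, 4.46], [0.12, 2], [-2.74, 2.74]. Speed limits (rad/s): [2.22, 2.22, 3.01, 3.01, 3.14, 3.14, 3.14].

INTERFACE

Orientations are given as a rotation vector (axis times angle).
In Python, from rig import status, optics, hand_in, bot gives the robot as it stands.
- The arm moves only by the shell command python3 -m crank 'ROWS' [FORCE]. ROWS is JSON, a list of rows, each a list of 3 entries, a list of its own where there are three numbers: the opening, from -1 (shut) to 1 (fully open), then the shift along the tool's x, y, z in cm, then the turn, a rotation vector about the tool's x, y, z in degrees. In form: [[jaw, [tx, ty, tz], [rx, ry, rz]], ...]. A call has 1 to 5 rows; each row shifts and turns the commanded pose from where the row before left it, along the tool's axes as they then stand; what a row does not reach is not made up. A row lasts 1/8 s, in which the tool goes at most 62.5 mm and 10.7 degrees, less where a joint would pass 70% of its speed; a pose out of reach is approached as far as the arm can. A call is refused whole if a number of a shift passes 6.25 or a number of a turn 10.7, either way. A call with a gripper value outside its range is refused whole. The fingers move at their own pace and stop on an object; FORCE is the grip in N (left out, the last holds). Time passes only in rows, so rows that do not move let the fingers close. It gives the time, the measured TCP pose, the force and the opening at its end, in the units of the state.
- status.state(): the state, without advancing time (a new reading comes with each control period).
- optics.capture(name): name is "scene" or "top" or "wrist"; returns the picture (480x640x3 uint8, red, green, blue); there is no depth.
- optics.camera_params(name): a dict with "camera_matrix" (3x3 intrinsics, pixels), "rvec" (rotation vector, rad) and "tvec" (3), from world to camera coordinates, as OpenCV has them. Camera axes: x right, y down, z forward; pixel columns grow to the right and rows downward; lengths in m; the calibration is good to about 2 mm. A picture is of the moment at which its call begins: read the wrist's pose just before it. camera_params takes no time and is no camera call; for the wrist camera it gives the pose at the moment of the call.
- hand_in(): hands the job in, once; it reports no verdict.
The state is a dict: "time": time; "q": joint angles; "dq": joint speeds; "tau": joint torques, N m; "position": TCP position; "eef_rot": TCP orientation; "contact_force": force on the tool from outside, world axes, zero at the start; "wrist_torque": the same for the moment, N m; "width": opening from 0.0 (shut) to 1.0 (fully open).
Only numpy, scipy, OpenCV 4.12 (cv2) and the standard library are available. Lean on these libraries where they do the work, as an engineer would, in place of code of your own. Each camera call takes 0.05 s, during which the arm holds its last target. There are 200 camera calls.

TASK

Test the bench shaker's emergency stop: press the red mushroom button until it latches and stays in with your fingers off it, then turn it clockwise (seen from above) by pushing one side of a wing with a fingertip until it springs back out, and then press the green restart button fully in and let go. Touch and push only: never pinch or straddle the red button, do not press the green button while the stop is in, and leave the dishes and everything else where they stand.

Things in the scene. Friction and masses are not known exactly. Their poses are not given: they have to be found in the camera images.
- shaker: Bench shaker: white box fixed to the desk, 200 (x) x 170 (y) x 55 mm high. Origin: centre of its underside, z up, +x to its back, +y to the left as seen from its front. At the back, on an aluminium platform (rim 71 mm above the desk), two dishes up to 79 mm high. In front, on the flat deck, the red stop (axis at x -45, y 30 mm) on a yellow disc (radius 50 mm, top at z 56.5 mm), the green button at x -45, y -53 mm.
- stop_push (a joint): How far the red mushroom is pressed in, m: 0 = out, 0.009 = bottom. Sprung up: 4 N at first, 7 N at the bottom, 1 to 2 N more to pass the latch. Pressed beyond about 0.0075 it latches and stays near 0.0065 when let go, until twisted.
- stop_twist (a joint): Turn of the red mushroom, rad, positive clockwise seen from above: 0 = rest (wings along the shaker's x axis), stop at 1.1. A light spring (0.015 to 0.03 N m) brings it back to 0. Turned beyond about 0.5 while latched, the latch lets go and the mushroom springs out.
- stop_top (a point): Top centre of the red mushroom, 89 mm above the desk when out. The cap is a dome of radius 20 mm, underside 22 mm below this point. Two straight wings stand out to front and back and turn with it, each 10 mm thick, reaching 46 mm from the axis, 14 mm high (8 to 22 mm below this point). White arrows on the yellow disc show clockwise.
- front_wing (a point): Middle of the front wing, 36 mm from the button's axis and 15 mm below stop_top; turns and sinks with the mushroom. To turn clockwise, push the front wing toward the shaker's left (+y).
- rear_wing (a point): Middle of the rear wing, the same on the other side of the cap; clockwise pushes it toward the shaker's right (-y).
- restart_top (a point): Top centre of the green push button, 76 mm above the desk when out: radius 12 mm, upright axis, in a black round housing of radius 20 mm whose top is 67 mm above the desk.
- restart (a joint): How far the green button is pressed, m: 0 = out, 0.005 = fully in. Sprung, about 4 N fully in; does not latch.
- dish_red: Red petri dish, diameter 64 mm, 13 mm high, loose on the shaker's platform, left half; origin centre of its underside. Bystander.
- dish_pale: Pale petri dish, diameter 58 mm, 13 mm high, loose on the platform, right half; origin centre of its underside. Bystander.
- timer: White lab timer, 64 x 64 x 19 mm, on the desk; origin centre of its underside. Bystander.
- stain_a: Amber dropper bottle, diameter 30 mm, 74 mm high, black cap; origin centre of its underside. Bystander.
- stain_b: Amber dropper bottle like the other; origin centre of its underside. Bystander.
- marker_black: Black felt marker lying on the desk, 138 mm long along its y, 12 mm thick; origin under its middle. Bystander.
- pencil: Green pencil lying on the desk, 117 mm long along its y, 7 mm thick; origin under its middle. Bystander.

How it is judged:
On the way, in this order (a step that is already met when the one before it is completed fails the run):
1. the red stop is pressed in and stays latched with the fingers off it (value of joint stop_push above 0.005 m and contact force between the fingers and shaker below 0.3 N), for 0.2 s.
2. the red stop is twisted and has sprung back out (value of joint stop_push below 0.0015 m), for 0.1 s.
3. the green restart button is pressed in, with the stop out (value of joint restart above 0.0038 m and value of joint stop_push below 0.0015 m), for 0.05 s.
At the end, for the whole second after the job is handed in: The red stop is out again (within 1.5 mm) and turned back to rest (within 0.12 rad), the green button is out (within 1 mm), and all seven loose things are within 25 mm of where they stood (value of joint stop_push below 0.0015 m and value of joint stop_twist below 0.12 rad and value of joint restart below 0.001 m and distance of each of dish_red, dish_pale, timer, stain_a, stain_b, marker_black, pencil from where it was at the start of the episode below 0.025 m); the robot touches nothing.
It fails at once if the red button is pinched or straddled: both sides of its wings or flanks loaded at once (over 1.5 N each) (contact force between the fingers and stop_left above 1.5 N and contact force between the fingers and stop_right above 1.5 N).
It fails at once if the green button is pressed while the stop is in (value of joint restart above 0.002 m and value of joint stop_push above 0.004 m).
It fails at once if a bystander is lifted, knocked over or pushed away (over 25 mm) (distance of any of dish_red, dish_pale, timer, stain_a, stain_b, marker_black, pencil from where it was at the start of the episode above 0.025 m).
It also fails if it takes over 58 s, if anything falls off the work surface, if the arm or the gripper's body presses on something with over 40 N, if the wrist force passes 120 N, or if a joint passes its speed limit or range.

## Working session

There is one attempt and no reset: what is moved stays moved. The work goes in short steps, Python scripts to look and compute and a shell command to move; the robot and the scene stay as the last step left them, time stands still between calls to the robot, and variables do not carry over. Pictures are saved under pics/ and viewed, about 8 in all and at most 12, crops included, and the job is handed in when it is done.

```bash
ls; mkdir -p pics; python3 - <<'E'
from rig import status, optics, bot
import cv2
s=status.state(); print(s)
for n in("scene","top"):
    cv2.imwrite(f"pics/{n}0.png",optics.capture(n)[:,:,::-1])
    print(n,optics.camera_params(n))
E
```

```text
pics
{'time': 0.0, 'q': array([-1.28358864,  0.43523601,  0.02497142,  1.57414636, -0.0115938 ,
        1.13398188, -0.0751051 ]), 'dq': array([ 5.13893900e-04, -8.19038836e-05, -3.91355483e-04,  1.61134874e-03,
       -1.43458389e-03, -6.00562827e-04,  1.94412701e-03]), 'tau': array([ 2.35839934e-04, -6.70469999e+01,  1.02566455e+00, -3.16208017e+01,
        1.57386315e-02,  1.24435857e-02,  1.12967871e-05]), 'position': array([0.23735043, 0.57756635, 0.20659884]), 'eef_rot': array([-6.08517165e-01, -3.08192691e+00,  2.54202700e-03]), 'contact_force': array([ 0.50250004,  0.1818484 , -0.9520024 ]), 'wrist_torque': array([-0.06710268,  0.02272972, -0.02798701]), 'width': 1.0004910454608102}
scene {'camera_matrix': array([[456.86054395,   0.        , 316.29404853],
       [  0.        , 456.86054395, 242.85191208],
       [  0.        ,   0.        ,   1.        ]]), 'rvec': array([ 0.87203075, -2.50557415,  1.09476567]), 'tvec': array([0.36950226, 0.3549974 , 0.60069285])}
top {'camera_matrix': array([[485.91800126,   0.        , 319.38898051],
       [  0.        , 485.91800126, 247.40121075],
       [  0.        ,   0.        ,   1.        ]]), 'rvec': array([ 2.16381306, -2.15294438,  0.09541487]), 'tvec': array([-0.10407762,  0.55956116,  0.9227455 ])}
```

View pics/top0.png

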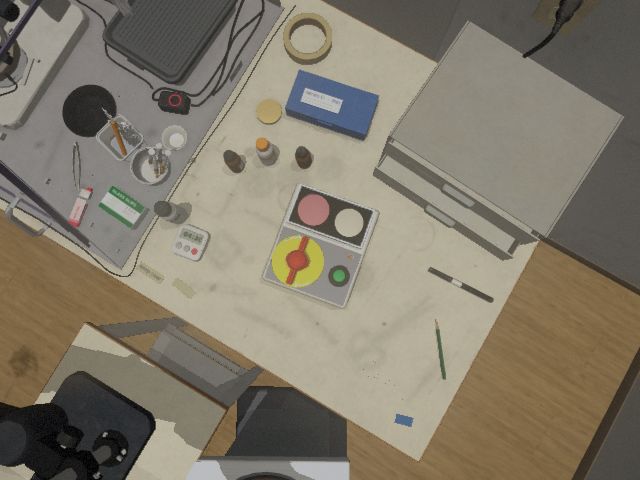

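View pics/scene0.png

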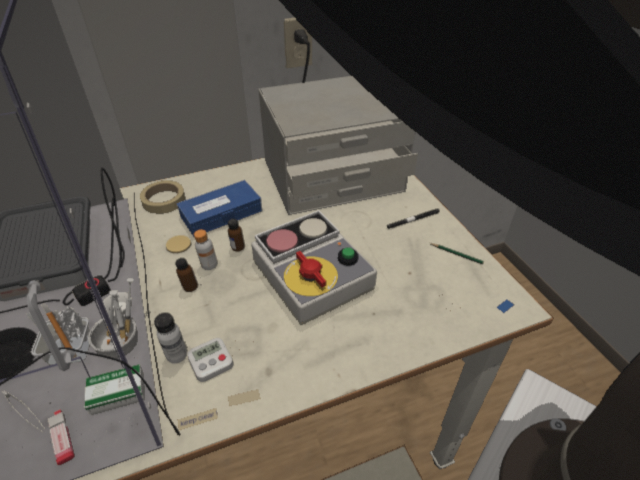

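Top view: red stop at (297,261), green at (339,275), dishes at (313,210) and (349,222). The scene view agrees with this. Next I'll convert these pixels to world positions.

```bash
cat >h.py <<'E'
import numpy as np,cv2
from rig import optics,status
from scipy.spatial.transform import Rotation as R
def ray(P,uv,z):
    Rm=cv2.Rodrigues(P['rvec'])[0];c=-Rm.T@P['tvec']
    d=Rm.T@np.linalg.inv(P['camera_matrix'])@[uv[0],uv[1],1]
    return c+d*(z-c[2])/d[2]
def cen(img,lo,hi,box=(0,0,640,480)):
    h=cv2.cvtColor(img,cv2.COLOR_RGB2HSV);x0,y0,x1,y1=box
    m=cv2.inRange(h,lo,hi);k=np.zeros_like(m);k[y0:y1,x0:x1]=m[y0:y1,x0:x1]
    n,l,s,c=cv2.connectedComponentsWithStats(k);i=1+s[1:,4].argmax();return c[i],s[i],l==i
E
python3 - <<'E'
from h import *
np.set_printoptions(precision=4,suppress=True)
for n,b in(("top",(255,180,385,310)),("scene",(250,215,380,320))):
    im=cv2.imread(f"pics/{n}0.png")[:,:,::-1].copy();P=optics.camera_params(n)
    print(n,"cam",-cv2.Rodrigues(P['rvec'])[0].T@P['tvec'])
    y,s,m=cen(im,(22,120,90),(34,255,255),b)
    # yellow hull
    pts=cv2.findContours(m.astype(np.uint8),0,1)[0];h=cv2.convexHull(np.vstack(pts));e=cv2.fitEllipse(h)
    W=np.array([ray(P,p[0],.0565)[:2] for p in h]);c,r=cv2.minEnclosingCircle(W.astype(np.float32))
    print("yellow",e[0],ray(P,e[0],.0565),c,r)
    g,s,m=cen(im,(50,120,50),(85,255,255),b);print("green",g,s,ray(P,g,.074))
    h=cv2.cvtColor(im,cv2.COLOR_RGB2HSV);mm=cv2.inRange(h,(0,170,90),(8,255,255))|cv2.inRange(h,(174,170,90),(180,255,255))
    n_,l,st,cc=cv2.connectedComponentsWithStats(mm);
    for i in range(1,n_):
        if st[i,4]>60:
            print("red",st[i],cc[i],ray(P,cc[i],.077))
            W=np.array([ray(P,(u,v),.077)[:2] for v,u in np.argwhere(l==i)]);C=np.cov(W.T);w,v=np.linalg.eigh(C);print(w,np.degrees(np.arctan2(v[1,1],v[0,1])))
P=optics.camera_params("top")
for n,p in dict(bl=(296,186),br=(379,208),fr=(347,306),fl=(263,277)).items(): print(n,ray(P,p,.055))
for p in((188,242),(303,157),(234,161),(460,285),(441,350),(265,150),(166,210)):print(p,ray(P,p,.02)[:2])
E
```

```text
top cam [ 0.4593 -0.1185  0.9749]
yellow (297.3015441894531, 261.02117919921875) [ 0.531  -0.06    0.0565] (0.5314745306968689, -0.05989997088909149) 0.04969140514731407Traceback (most recent call last):
  File "<stdin>", line 11, in <module>
  File "h.py", line 11, in cen
    n,l,s,c=cv2.connectedComponentsWithStats(k);i=1+s[1:,4].argmax();return c[i],s[i],l==i
                                                    ~~~~~~~~~~~~~~^^
ValueError: attempt to get argmax of an empty sequence
```

```bash
python3 - <<'E'
from h import *
np.set_printoptions(precision=4,suppress=True)
for n,b in(("top",(255,180,385,310)),("scene",(250,215,380,320))):
    im=cv2.imread(f"pics/{n}0.png")[:,:,::-1].copy();P=optics.camera_params(n)
    print(n,"cam",-cv2.Rodrigues(P['rvec'])[0].T@P['tvec'])
    y,s,m=cen(im,(22,120,90),(34,255,255),b)
    pts=cv2.findContours(m.astype(np.uint8),0,1)[0];h=cv2.convexHull(np.vstack(pts))
    W=np.array([ray(P,p[0],.0565)[:2] for p in h]);print("yellow",cv2.minEnclosingCircle(W.astype(np.float32)))
    h=cv2.cvtColor(im,cv2.COLOR_RGB2HSV);print("gpix",h[275,339] if n=="top" else h[253,347])
    try: g,s,m=cen(im,(50,90,40),(95,255,255),b);print("green",g,s,ray(P,g,.074))
    except Exception as e:print(e)
    mm=cv2.inRange(h,(0,170,90),(8,255,255))|cv2.inRange(h,(174,170,90),(180,255,255))
    n_,l,st,cc=cv2.connectedComponentsWithStats(mm);
    for i in range(1,n_):
        if st[i,4]>60:
            W=np.array([ray(P,(u,v),.077)[:2] for v,u in np.argwhere(l==i)]);C=np.cov(W.T);w,v=np.linalg.eigh(C);print("red",st[i],cc[i],ray(P,cc[i],.077),w,np.degrees(np.arctan2(v[1,1],v[0,1])))
P=optics.camera_params("top")
for n,p in dict(bl=(296,186),br=(379,208),fr=(347,306),fl=(263,277)).items(): print(n,ray(P,p,.055))
for p in((188,242),(303,157),(234,161),(460,285),(441,350),(265,150),(166,210)):print(p,ray(P,p,.02)[:2])
print(R.from_rotvec(status.state()['eef_rot']).as_matrix())
E
```

```text
top cam [ 0.4593 -0.1185  0.9749]
yellow ((0.5314745306968689, -0.05989997088909149), 0.04969140514731407)
gpix [ 62 103 153]
green [338.6174 275.4522] [333 270  12  12 115] [ 0.5032 -0.138   0.074 ]
scene cam [0.1602 0.3848 0.6706]
yellow ((0.5328190326690674, -0.058662962168455124), 0.04964995011687279)
gpix [ 67 136 129]
green [347.7797 252.9831] [342 248  13  11 118] [ 0.5026 -0.1336  0.074 ]
red [297 252  29  32 382] [310.3089 267.2565] [ 0.5325 -0.0587  0.077 ] [0.0001 0.0004] 159.56030071195653
bl [ 0.6764 -0.0558  0.055 ]
br [ 0.6337 -0.2155  0.055 ]
fr [ 0.4468 -0.1543  0.055 ]
fl [0.5004 0.0048 0.055 ]
(188, 242) [0.5707 0.1603]
(303, 157) [ 0.7443 -0.0669]
(234, 161) [0.7359 0.0726]
(460, 285) [ 0.4884 -0.3758]
(441, 350) [ 0.3634 -0.3364]
(265, 150) [0.7588 0.0102]
(166, 210) [0.6351 0.2068]
[[-0.925   0.38   -0.0004]
 [ 0.38    0.925  -0.0014]
 [-0.0001 -0.0014 -1.    ]]
```

Both views agree:
- Red axis at about (0.532, -0.059) and green at about (0.503, -0.136). They are 82 mm apart, against 83 given.
- Yellow disc radius 49.7 mm, against 50 given.
- Shaker yaw about -20°.

I'll move above the red stop with the fingers shut, staying at 0.2 m height.

```bash
python3 -m crank '[[-1,[-3.6,-3.4,0],[0,0,0]],[-1,[-3.6,-3.4,0],[0,0,0]],[-1,[-3.6,-3.4,0],[0,0,0]],[-1,[-3.6,-3.4,0],[0,0,0]],[-1,[-3.6,-3.4,0],[0,0,0]]]'
python3 -m crank '[[-1,[-3.6,-3.4,0],[0,0,0]],[-1,[-3.6,-3.4,0],[0,0,0]],[-1,[-3.6,-3.4,0],[0,0,0]],[-1,[-3.6,-3.4,0],[0,0,0]],[-1,[-3.6,-3.4,0],[0,0,0]]]'
python3 -m crank '[[-1,[-3.6,-3.4,0],[0,0,0]],[-1,[-3.6,-3.4,0],[0,0,0]],[-1,[-3.6,-3.4,0],[0,0,0]],[-1,[0,0,0],[0,0,-2.1]],[-1,[0,0,0],[0,0,0]]]'
cat >>h.py <<'E'
def err(t):  # shift in tool axes, cm, to target tcp t; yaw of tool y
    s=status.state();Rm=R.from_rotvec(s['eef_rot']).as_matrix()
    print("pos",s['position'].round(4),"shift cm",(Rm.T@(np.array(t)-s['position'])*100).round(2),"yaw y",np.degrees(np.arctan2(Rm[1,1],Rm[0,1])).round(2),"tilt",Rm[:2,2].round(4),"F",s['contact_force'].round(2),"t",round(s['time'],2),"w",round(s['width'],3))
E
python3 - <<'E'
from h import *
err((.532,-.0592,.14))
P=optics.camera_params("wrist");im=optics.capture("wrist")
cv2.imwrite("pics/w1.png",im[:,:,::-1]);np.save("w1.npy",P,allow_pickle=True);print(P)
E
```

```text
time: 0.72
position: [0.3398, 0.3508, 0.2073]
eef_rot: [-0.608, -3.082, 0.0]
contact_force: [0.9, 0.6, -0.1]
width: -0.002
time: 1.35
position: [0.4416, 0.1252, 0.2073]
eef_rot: [-0.608, -3.082, -0.0]
contact_force: [0.7, 0.4, -0.6]
width: -0.0
time: 1.98
position: [0.5019, -0.0081, 0.207]
eef_rot: [-0.552, -3.092, -0.0]
contact_force: [-1.1, 0.1, -0.2]
width: 0.001
pos [ 0.5019 -0.0081  0.207 ] shift cm [-4.6  -3.76  6.7 ] yaw y 69.77 tilt [-0.001   0.0004] F [-1.05  0.14 -0.23] t 1.98 w 0.001
{'camera_matrix': array([[430.11978672,   0.        , 320.42865567],
       [  0.        , 430.11978672, 245.66992019],
       [  0.        ,   0.        ,   1.        ]]), 'rvec': array([-2.39225181, -1.67017328, -0.21982363]), 'tvec': array([-0.16511587, -0.49217151,  0.25403403])}
```

View pics/w1.png

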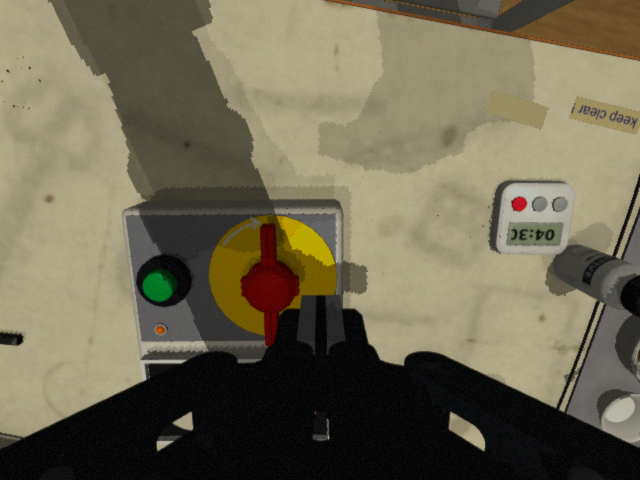

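The wrist view shows the red cap at about (270,287), the front wing pointing straight up the image to (267,224), and green at about (159,285). The tool is aligned with the shaker.

```bash
python3 - <<'E'
from h import *
P=np.load("w1.npy",allow_pickle=True).item();im=cv2.imread("pics/w1.png")[:,:,::-1].copy()
g,s,m=cen(im,(45,120,90),(85,255,255),(130,250,190,310));print("green",g,s,ray(P,g,.075)[:2])
h=cv2.cvtColor(im,cv2.COLOR_RGB2HSV);mm=cv2.inRange(h,(0,150,60),(8,255,255))|cv2.inRange(h,(174,150,60),(180,255,255))
pts=np.argwhere(mm[215:350,230:310]>0)+[215,230]
for y in range(222,350,8):
    r=pts[pts[:,0]==y][:,1]; print(y,r.min() if len(r) else 0,r.max() if len(r) else 0,end="; ")
print()
# cap at its widest rows: underside edge ~ z .070
for uv,z in(((270.5,286.5),.07),((268,224),.074),((271,345),.074)):print(uv,ray(P,uv,z)[:2].round(4))
err((.532,-.0592,.1))
E
```

```text
green [156.41438356 287.15068493] [143 273  29  28 584] [ 0.50447416 -0.1380468 ]
222 0 0; 230 260 272; 238 261 273; 246 261 273; 254 261 273; 262 261 274; 270 251 285; 278 245 292; 286 242 297; 294 242 297; 302 249 289; 310 259 281; 318 264 276; 326 265 276; 334 265 274; 342 265 273; 
(270.5, 286.5) [ 0.5345 -0.0601]
(268, 224) [ 0.4889 -0.0432]
(271, 345) [ 0.5777 -0.0766]
pos [ 0.5019 -0.0075  0.2071] shift cm [-4.63 -3.82 10.71] yaw y 69.81 tilt [-0.0009  0.0005] F [-0.31 -0.3   0.06] t 2.02 w 0.004
```

```bash
python3 -m crank '[[-1,[-2.4,-1.9,0],[0,0,0]],[-1,[-2.35,-1.9,3],[0,0,0]],[-1,[0,0,4],[0,0,0]],[-1,[0,0,3],[0,0,0]],[-1,[0,0,0],[0,0,0]]]'
python3 - <<'E'
from h import *
err((.533,-.0597,.089))
E
```

```text
time: 2.65
position: [0.5319, -0.059, 0.1056]
eef_rot: [-0.549, -3.089, 0.001]
contact_force: [-0.0, 0.5, 0.9]
width: 0.0
pos [ 0.5319 -0.059   0.1056] shift cm [-0.13 -0.03  1.66] yaw y 69.86 tilt [-0.0047  0.0005] F [-0.01  0.47  0.85] t 2.65 w 0.0
```

```bash
python3 -m crank '[[-1,[-0.1,0,1.0],[0,0,0]],[-1,[0,0,0.7],[0,0,0]],[-1,[0,0,0.4],[0,0,0]],[-1,[0,0,0],[0,0,0]]]'
python3 -m crank '[[-1,[0,0,0.3],[0,0,0]],[-1,[0,0,0.2],[0,0,0]],[-1,[0,0,0],[0,0,0]]]'
```

```text
time: 3.15
position: [0.5347, -0.061, 0.0864]
eef_rot: [-0.552, -3.093, -0.0]
contact_force: [-0.2, -1.1, -0.6]
width: -0.003
time: 3.52
position: [0.5347, -0.0611, 0.0813]
eef_rot: [-0.552, -3.092, 0.0]
contact_force: [0.4, -0.3, -0.6]
width: -0.001
```

Pressing to 0.081 m should give several newtons, but none is felt. I'll look before going on.

```bash
python3 - <<'E'
from h import *
err((.533,-.0597,.080))
a=optics.capture("scene")[:,:,::-1];b=optics.capture("wrist")[:,:,::-1]
cv2.imwrite("pics/s2.png",np.hstack([cv2.resize(a[180:340,220:420],(500,400)),cv2.resize(b[180:380,200:350],(300,400))]))
E
```

```text
pos [ 0.5347 -0.0611  0.0813] shift cm [0.2  0.07 0.13] yaw y 69.76 tilt [-0.0002  0.    ] F [ 0.4  -0.28 -0.57] t 3.52 w -0.001
```

View pics/s2.png

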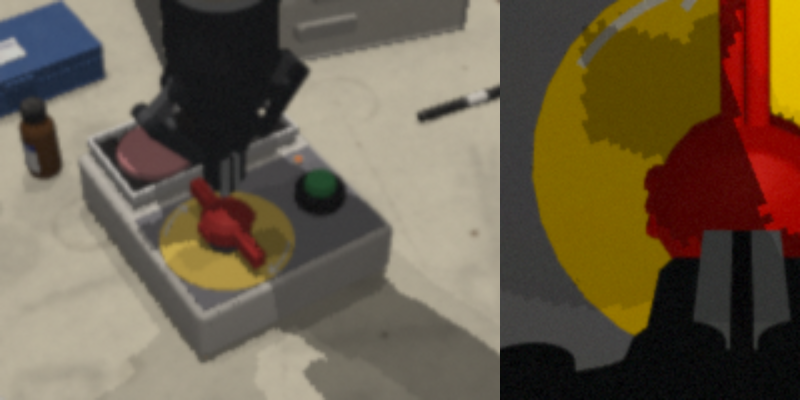

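```bash
python3 - <<'E'
from h import *
s=status.state();p=s['position']
for n in("scene","wrist"):
    P=optics.camera_params(n)
    for name,q in(("tcp",p),("stoptop",(.533,-.0597,.089)),("top latched",(.533,-.0597,.0825)),("disc ctr",(.533,-.0597,.0565))):
        uv=cv2.projectPoints(np.array([q],float),P['rvec'],P['tvec'],P['camera_matrix'],None)[0].ravel()
        c=(uv-[220,180])*2.5 if n=="scene" else (uv-[200,180])*2
        print(n,name,uv.round(1),"crop",c.round(1))
E
```

```text
scene tcp [310.1 264.3] crop [225.2 210.7]
scene stoptop [310.3 262.2] crop [225.8 205.4]
scene top latched [310.4 264.7] crop [225.9 211.8]
scene disc ctr [310.6 274.6] crop [226.5 236.5]
wrist tcp [320.8 292.6] crop [241.6 225.2]
wrist stoptop [322.4 294.6] crop [244.9 229.2]
wrist top latched [322.4 288.7] crop [244.8 217.3]
wrist disc ctr [322.2 268.8] crop [244.4 177.5]
```

```bash
python3 - <<'E'
from h import *
a=optics.capture("scene")[:,:,::-1];o=cv2.imread("pics/scene0.png");b=optics.capture("top")[:,:,::-1]
z=lambda i,x,y,w,h,W,H:cv2.resize(i[y:y+h,x:x+w],(W,H),interpolation=cv2.INTER_CUBIC)
cv2.imwrite("pics/s3.png",np.hstack([z(o,285,235,50,60,400,480),z(a,285,235,50,60,400,480)]))
E
```

```text
(no output)
```

View pics/s3.png

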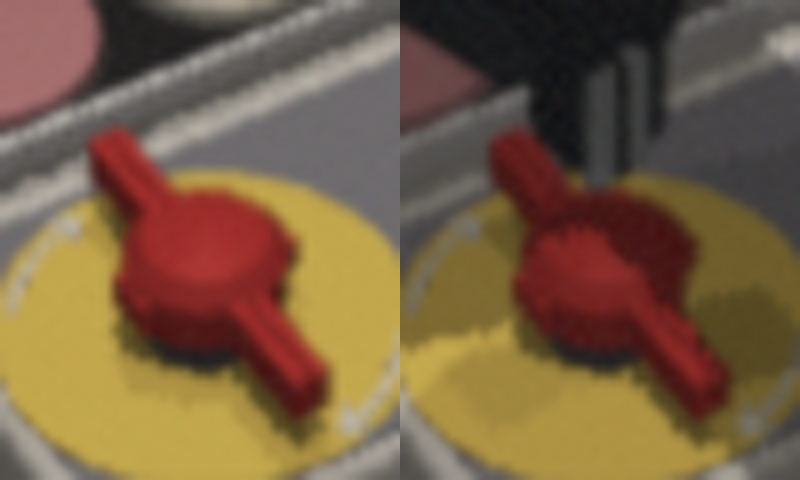

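The dome looks untouched and the fingertips seem to end slightly above or behind its apex. I'll go down in small steps and watch the force.

```bash
python3 -m crank '[[-1,[0,0,0.3],[0,0,0]],[-1,[0,0,0],[0,0,0]]]'
python3 -m crank '[[-1,[0,0,0.3],[0,0,0]],[-1,[0,0,0],[0,0,0]]]'
```

```text
time: 3.98
position: [0.5346, -0.061, 0.0781]
eef_rot: [-0.552, -3.092, 0.0]
contact_force: [-0.1, 0.0, -0.0]
width: 0.002
time: 4.22
position: [0.5346, -0.061, 0.0751]
eef_rot: [-0.552, -3.092, 0.0]
contact_force: [-0.1, 0.1, 0.9]
width: 0.001
```

```bash
python3 - <<'E'
from h import *
a=optics.capture("scene")[:,:,::-1];b=optics.capture("wrist")[:,:,::-1]
z=lambda i,x,y,w,h,W,H:cv2.resize(i[y:y+h,x:x+w],(W,H),interpolation=cv2.INTER_CUBIC)
cv2.imwrite("pics/s4.png",np.hstack([z(a,285,235,50,60,400,480),z(b,260,220,100,120,400,480)]))
P=optics.camera_params("wrist");print(cv2.Rodrigues(P['rvec'])[0].round(3),-cv2.Rodrigues(P['rvec'])[0].T@P['tvec'])
s=status.state();Rm=R.from_rotvec(s['eef_rot']).as_matrix()
for dx in(0,11):
  for dz in(0,-10,-20):
    q=s['position']+Rm@[dx/1e3,0,dz/1e3]
    print(dx,dz,[((cv2.projectPoints(np.array([q]),p['rvec'],p['tvec'],p['camera_matrix'],None)[0].ravel()-o)*k).round(0) for p,o,k in((optics.camera_params("scene"),(285,235),8),(P,(260,220),4))])
E
```

```text
[[ 0.345  0.939 -0.001]
 [ 0.906 -0.333  0.261]
 [ 0.244 -0.091 -0.965]] [ 0.47385691 -0.03869322  0.24129784]
0 0 [array([201., 253.]), array([243., 291.])]
0 -10 [array([200., 222.]), array([243., 329.])]
0 -20 [array([200., 190.]), array([243., 371.])]
11 0 [array([226., 283.]), array([243., 189.])]
11 -10 [array([225., 252.]), array([243., 222.])]
11 -20 [array([225., 220.]), array([243., 258.])]
```

View pics/s4.png

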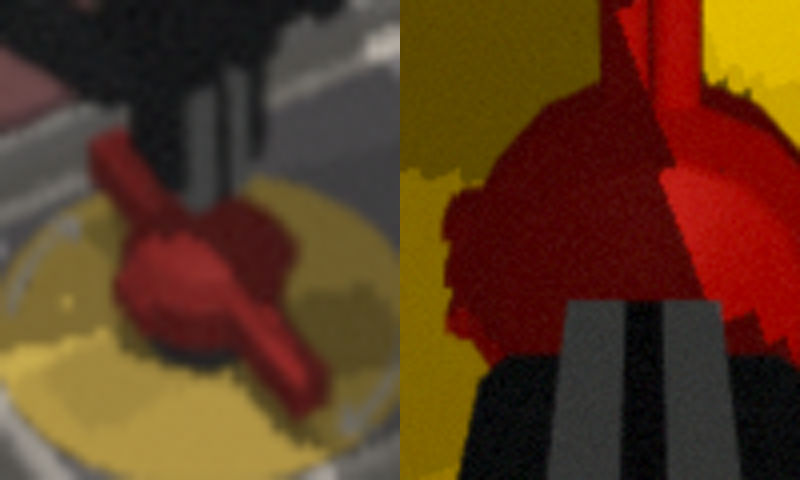

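Triangulating the tips from both views puts them about 20 mm above the nominal TCP. So contact should come near a reading of z ≈ 0.069, and I'll keep feeling down.

```bash
for i in 1 2; do :; done; python3 -m crank '[[-1,[0.2,0,0.3],[0,0,0]],[-1,[0,0,0],[0,0,0]]]'
python3 -m crank '[[-1,[0,0,0.3],[0,0,0]],[-1,[0,0,0],[0,0,0]]]'
python3 -m crank '[[-1,[0,0,0.3],[0,0,0]],[-1,[0,0,0],[0,0,0]]]'
```

```text
time: 4.58
position: [0.5325, -0.0602, 0.0722]
eef_rot: [-0.552, -3.092, -0.0]
contact_force: [0.5, 0.3, -0.1]
width: -0.003
time: 4.82
position: [0.5327, -0.0603, 0.0692]
eef_rot: [-0.552, -3.092, 0.0]
contact_force: [0.6, 1.2, -0.4]
width: -0.002
time: 5.08
position: [0.5327, -0.0603, 0.0661]
eef_rot: [-0.552, -3.092, 0.0]
contact_force: [0.5, 0.1, 0.8]
width: 0.001
```

```bash
python3 -m crank '[[-1,[0,0,0.3],[0,0,0]],[-1,[0,0,0],[0,0,0]]]'
python3 -m crank '[[-1,[0,0,0.3],[0,0,0]],[-1,[0,0,0],[0,0,0]]]'
```

```text
time: 5.32
position: [0.5332, -0.0604, 0.0635]
eef_rot: [0.552, 3.092, 0.0]
contact_force: [-0.7, 0.3, 4.6]
width: -0.002
time: 5.58
position: [0.5331, -0.0604, 0.0606]
eef_rot: [0.552, 3.092, 0.0]
contact_force: [0.1, 0.3, 3.7]
width: 0.005
```

Contact at a reading of about 0.065, with 4 N as expected. So the real tips sit about 24 mm above the reported TCP. I'll press on to the bottom.

```bash
python3 -m crank '[[-1,[0,0,0.25],[0,0,0]],[-1,[0,0,0],[0,0,0]]]'
python3 -m crank '[[-1,[0,0,0.2],[0,0,0]],[-1,[0,0,0],[0,0,0]]]'

```

```text
time: 5.82
position: [0.5332, -0.0604, 0.0581]
eef_rot: [0.552, 3.092, 0.0]
contact_force: [0.9, -0.2, 4.4]
width: -0.001
time: 6.08
position: [0.5332, -0.0604, 0.0562]
eef_rot: [0.552, 3.092, 0.0]
contact_force: [-0.5, -0.1, 7.1]
width: -0.003
```

```bash
python3 -m crank '[[-1,[0,0,0.15],[0,0,0]],[-1,[0,0,0],[0,0,0]]]'

```

```text
time: 6.32
position: [0.5337, -0.0604, 0.0559]
eef_rot: [0.552, 3.091, 0.001]
contact_force: [-4.2, 1.3, 20.2]
width: 0.0
```

It bottomed (20 N) at a reading of 0.056, so the offset is 24 mm. Lifting off and checking the latch.

```bash
python3 -m crank '[[-1,[0,0,-1.5],[0,0,0]],[-1,[0,0,-4],[0,0,0]],[-1,[0,0,0],[0,0,0]],[-1,[0,0,0],[0,0,0]],[-1,[0,0,0],[0,0,0]]]'
python3 - <<'E'
from h import *
a=optics.capture("scene")[:,:,::-1];o=cv2.imread("pics/scene0.png");b=optics.capture("wrist")[:,:,::-1]
cv2.imwrite("pics/w5f.png",b)
z=lambda i,x,y,w,h,W,H:cv2.resize(i[y:y+h,x:x+w],(W,H),interpolation=cv2.INTER_CUBIC)
cv2.imwrite("pics/s5.png",np.hstack([z(o,285,235,50,60,265,320),z(a,285,235,50,60,265,320),z(b,220,160,200,240,267,320)]))
err((.5333,-.0597,.1))
E
```

```text
time: 6.95
position: [0.5322, -0.0602, 0.1085]
eef_rot: [-0.551, -3.091, 0.0]
contact_force: [0.5, 0.7, 0.3]
width: 0.002
pos [ 0.5323 -0.0603  0.1086] shift cm [-0.08  0.09  0.86] yaw y 69.76 tilt [-0.0016 -0.0001] F [-0.41  0.94 -0.45] t 7.05 w 0.0
```

View pics/s5.png

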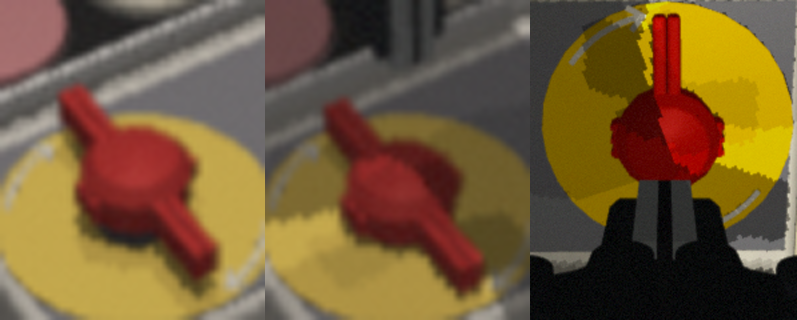

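The latch held: the wings sit about 2 px lower and the stem is hidden. Next I'll go to the right side of the front wing: 38 mm in front of the axis and 26 mm to its right, with the real tip at z ≈ 64 mm.

```bash
python3 -m crank '[[-1,[1.85,-1.25,0],[0,0,0]],[-1,[1.85,-1.25,0],[0,0,0]],[-1,[0,0,2.5],[0,0,0]],[-1,[0,0,2.5],[0,0,0]],[-1,[0,0,0],[0,0,0]]]'
python3 -m crank '[[-1,[0,0,1.0],[0,0,0]],[-1,[0,0,0.8],[0,0,0]],[-1,[0,0,0],[0,0,0]]]'
python3 - <<'E'
from h import *
t=np.array([.5333,-.0597])-.038*np.array([.938,-.346])-.026*np.array([.346,.938])
err((*t,.04))
a=optics.capture("scene")[:,:,::-1];b=optics.capture("wrist")[:,:,::-1]
z=lambda i,x,y,w,h,W,H:cv2.resize(i[y:y+h,x:x+w],(W,H),interpolation=cv2.INTER_CUBIC)
cv2.imwrite("pics/s6.png",np.hstack([z(a,285,235,60,60,400,400),z(b,220,160,200,240,333,400)]))
E
```

```text
time: 7.68
position: [0.4879, -0.071, 0.0579]
eef_rot: [-0.552, -3.089, 0.001]
contact_force: [0.5, 0.6, 0.1]
width: 0.003
time: 8.05
position: [0.4893, -0.0709, 0.0411]
eef_rot: [-0.552, -3.092, 0.0]
contact_force: [-0.1, 0.1, 0.4]
width: 0.0
pos [ 0.4893 -0.0709  0.0411] shift cm [ 0.06 -0.02  0.11] yaw y 69.76 tilt [-0.0006  0.0001] F [-0.11  0.06  0.41] t 8.05 w 0.0
```

View pics/s6.png

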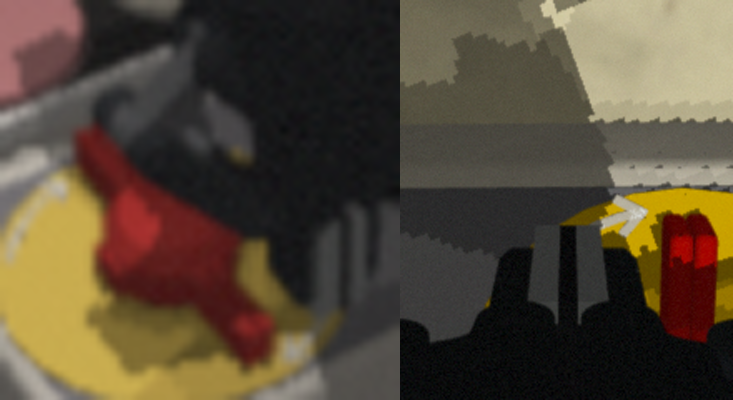

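The finger sits right of the front wing, with tips at (565,226) and the wing at (690,275) in the right panel. I'll sweep it to the left (+y).

```bash
python3 -m crank '[[-1,[0,0.6,0],[0,0,0]],[-1,[0,0.6,0],[0,0,0]],[-1,[0,0.5,0],[0,0,0]],[-1,[0,0,0],[0,0,0]]]'
python3 -m crank '[[-1,[0,0.5,0],[0,0,0]],[-1,[0,0.5,0],[0,0,0]],[-1,[0,0.4,0],[0,0,0]],[-1,[0,0,0],[0,0,0]]]'
python3 - <<'E'
from h import *
err((.5,-.06,.04))
a=optics.capture("scene")[:,:,::-1];b=optics.capture("wrist")[:,:,::-1]
z=lambda i,x,y,w,h,W,H:cv2.resize(i[y:y+h,x:x+w],(W,H),interpolation=cv2.INTER_CUBIC)
cv2.imwrite("pics/s7.png",np.hstack([z(a,285,235,60,60,400,400),z(b,220,160,200,240,333,400)]))
E
```

```text
time: 8.65
position: [0.4958, -0.0544, 0.0415]
eef_rot: [0.55, 3.093, 0.0]
contact_force: [0.1, 0.6, -0.0]
width: 0.002
time: 9.15
position: [0.5003, -0.0413, 0.0413]
eef_rot: [-0.551, -3.093, -0.0]
contact_force: [0.4, -0.3, 1.0]
width: -0.002
pos [ 0.5003 -0.0413  0.0413] shift cm [-0.61 -1.76  0.13] yaw y 69.81 tilt [-0.0001  0.0003] F [ 0.35 -0.35  0.97] t 9.15 w -0.002
```

View pics/s7.png

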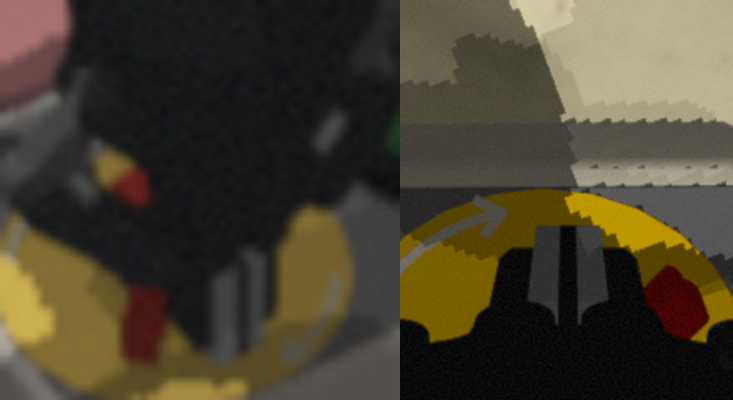

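The wing is turned clockwise, with its tip at (675,300) in the right panel. I'll push a little further, then back off and check that it has popped out.

```bash
python3 -m crank '[[-1,[0,0.4,0],[0,0,0]],[-1,[0,0.3,0],[0,0,0]],[-1,[0,0,0],[0,0,0]]]'
python3 -m crank '[[-1,[0.1,-1,0],[0,0,0]],[-1,[0.1,-1.3,0],[0,0,0]],[-1,[0.1,-1.5,0],[0,0,0]],[-1,[0,0,-4],[0,0,0]],[-1,[0,0,-5],[0,0,0]]]'
python3 - <<'E'
from h import *
t=np.array([.5333,-.0597])-.083*np.array([.346,.938])
err((*t,.11))
a=optics.capture("scene")[:,:,::-1];o=cv2.imread("pics/scene0.png");b=optics.capture("wrist")[:,:,::-1]
z=lambda i,x,y,w,h,W,H:cv2.resize(i[y:y+h,x:x+w],(W,H),interpolation=cv2.INTER_CUBIC)
cv2.imwrite("pics/s8.png",np.hstack([z(o,285,235,50,60,265,320),z(a,285,235,50,60,265,320),z(b,120,160,300,320,267,320)]))
E
```

```text
time: 9.62
position: [0.5028, -0.035, 0.0414]
eef_rot: [0.551, 3.093, 0.0]
contact_force: [-0.3, -0.6, -0.1]
width: 0.003
time: 10.25
position: [0.4854, -0.0713, 0.1318]
eef_rot: [-0.554, -3.09, 0.001]
contact_force: [1.4, 0.8, 0.9]
width: -0.001
pos [ 0.4854 -0.0713  0.1318] shift cm [-4.1  -5.54  2.18] yaw y 69.66 tilt [-0.0023 -0.0004] F [1.37 0.82 0.86] t 10.25 w -0.001
```

View pics/s8.png

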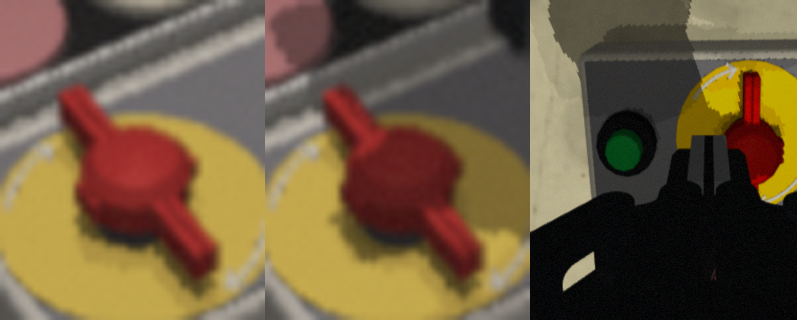

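The stop is out and back at rest: same outline as at the start, stem visible again. Next the green button at about (0.5046, -0.1376), where contact should come at a reading of about 0.052.

```bash
python3 -m crank '[[-1,[-2.05,-2.75,0],[0,0,0]],[-1,[-2.05,-2.8,0],[0,0,0]],[-1,[0,0,3],[0,0,0]],[-1,[0,0,3],[0,0,0]],[-1,[0,0,0],[0,0,0]]]'
python3 -m crank '[[-1,[0,0,1],[0,0,0]],[-1,[0,0,0.5],[0,0,0]],[-1,[0,0,0],[0,0,0]]]'
python3 - <<'E'
from h import *
err((.5046,-.1376,.047))
E
```

```text
time: 10.98
position: [0.5037, -0.1368, 0.0696]
eef_rot: [-0.553, -3.088, 0.001]
contact_force: [-0.1, 0.5, 0.3]
width: -0.001
time: 11.35
position: [0.5061, -0.1362, 0.0565]
eef_rot: [0.552, 3.093, 0.0]
contact_force: [-0.1, -0.4, 0.6]
width: 0.002
pos [ 0.5061 -0.1362  0.0565] shift cm [ 0.09 -0.18  0.95] yaw y 69.77 tilt [0.0002 0.    ] F [-0.14 -0.37  0.62] t 11.35 w 0.002
```

```bash
python3 -m crank '[[-1,[0.1,-0.15,0.3],[0,0,0]],[-1,[0,0,0.3],[0,0,0]],[-1,[0,0,0],[0,0,0]]]'
python3 -m crank '[[-1,[0,0,0.2],[0,0,0]],[-1,[0,0,0],[0,0,0]]]'
python3 -m crank '[[-1,[0,0,0.2],[0,0,0]],[-1,[0,0,0],[0,0,0]]]'
```

```text
time: 11.72
position: [0.5046, -0.1375, 0.0504]
eef_rot: [0.552, 3.092, -0.0]
contact_force: [-0.6, -1.3, 1.3]
width: 0.002
time: 11.98
position: [0.5046, -0.1374, 0.0484]
eef_rot: [0.552, 3.092, -0.0]
contact_force: [-1.2, -0.8, 3.7]
width: -0.003
time: 12.22
position: [0.5047, -0.1375, 0.0471]
eef_rot: [0.552, 3.092, 0.0]
contact_force: [-3.3, 0.1, 12.4]
width: 0.002
```

The force jumped to 12 N against the 4 N spring at the expected depth, so the button is fully in. I'll retract and make the last check.

```bash
python3 -m crank '[[-1,[0,0,0],[0,0,0]],[-1,[0,0,-2],[0,0,0]],[-1,[0,0,-5],[0,0,0]],[-1,[0,0,-5],[0,0,0]],[-1,[0,0,0],[0,0,0]]]'
python3 -m crank '[[-1,[4,-2,0],[0,0,0]],[-1,[4,-2,0],[0,0,0]],[-1,[4,-2,0],[0,0,0]],[-1,[0,0,0],[0,0,0]]]'
python3 - <<'E'
from h import *
err((.5,-.14,.1))
a=optics.capture("scene")[:,:,::-1];o=cv2.imread("pics/scene0.png")
cv2.imwrite("pics/s9.png",np.hstack([cv2.resize(i[150:390,140:500],(400,267)) for i in(o,a)]))
b=optics.capture("top");g=cen(b,(50,90,40),(95,255,255),(255,180,385,310));print(g[0],g[1])
E
```

```text
time: 12.85
position: [0.5069, -0.1376, 0.1698]
eef_rot: [0.55, 3.086, 0.001]
contact_force: [-0.0, 0.4, -0.4]
width: -0.001
time: 13.35
position: [0.3675, -0.1517, 0.1655]
eef_rot: [-0.554, -3.089, -0.002]
contact_force: [0.7, -0.1, 0.2]
width: -0.001
pos [ 0.3675 -0.1517  0.1655] shift cm [-12.04   5.7    6.51] yaw y 69.66 tilt [-0.0026  0.0018] F [ 0.67 -0.12  0.18] t 13.35 w -0.001
[338.63793103 275.5       ] [333 270  12  12 116]
```

View pics/s9.png

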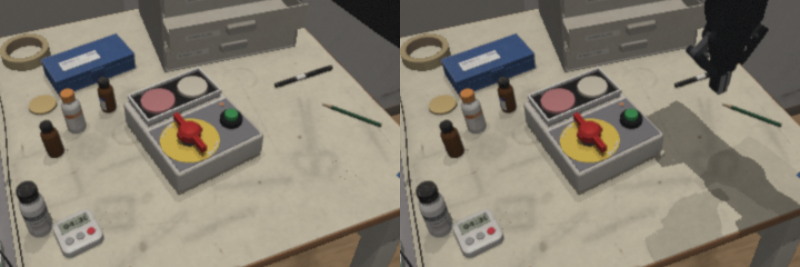

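The scene matches the start picture: stop out and at rest, green out (same blob at (338.6,275.5) in the top view), bystanders in place.

```bash
python3 -c "
from rig import hand_in
print(hand_in())"
```

```text
the job is handed in; nothing more can be done
None
```

The emergency-stop test went through in the required order, and I handed the job in at about 13.4 s on the robot's clock; no verdict was reported.

- **Press:** I pushed the red stop to the bottom (about 20 N on the last step) with shut fingers. It stayed latched after I lifted off; the picture shows it sitting lower.
- **Twist:** I pushed the right side of the front wing to the left. After I backed off, the picture showed the stop out again and turned back to rest.
- **Restart:** I pressed the green button to its end (12.4 N against the roughly 4 N spring) and released it. The top view then showed it at the same place and size as at the start.
- **Bystanders:** Compared by eye with the start picture, all seven loose things looked unmoved. The arm was clear of everything.

**Disagreement:** the real fingertips sat about 24 mm above the TCP the robot reports for shut fingers. I first saw this as missing contact force, then worked it out from the camera views and the contact, and corrected for it in every later move.

The joint values can't be read directly, so these checks rest on the force readings and pictures.

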